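# Pass the tappet rack through the sprung stop gate

### The arm

A 7-joint arm with a two-finger parallel gripper is mounted at the origin on the work surface. World frame = base frame: x ahead of the robot, y to its left, z up, the work surface at z = 0. Lengths are in m, angles in rad, forces in N, time in s.
With the tool pointing down it reaches from about 0.35 to 0.9 m from the base axis. Payload 8.1 kg.
Tool frame: the origin (TCP) lies midway between the tips of the shut fingers; the grasp point (between the pads) lies 19 mm behind it; z points along the fingers, y is the line along which they close (so a half turn about z gives the same grasp; the last joint's range is limited). The gripper opens to 92 mm and grips with 3 to 60 N. Pads are 19 mm wide; open, the fingers measure 130 mm over their backs; the gripper's body (75 mm by 190 mm) begins 47 mm behind the grasp point.
Start: joints at [-1.364, 0.434, 0.025, 1.573, -0.012, 1.134, -0.075], TCP at [0.191, 0.595, 0.227] pointing down, gripper open.
Joint ranges: [-2.62, 2.62], [-0.44, 2.09], [-1.27, 1.32], [0.08, 2.57], [-1.32, 4.46], [0.12, 2], [-2.74, 2.74]. Speed limits (rad/s): [2.22, 2.22, 3.01, 3.01, 3.14, 3.14, 3.14].

### API

Orientations are given as a rotation vector (axis times angle).
In Python, from cell import arm gives the robot as it stands.
- The arm moves only by the tool move_arm, never from a script. Its argument "motion" is a list of rows, each an object of numbers: "tx", "ty", "tz": the shift along the tool's x, y, z normalised to -1 to 1, where 1 is 1000 mm; "twist": the turn about the tool's z normalised to -1 to 1, where 1 is pi/2 rad. In form: [{"tx": .., "ty": .., "tz": .., "twist": ..}, ...]. A call has 1 to 12 rows; each row shifts and turns the commanded pose from where the row before left it, along the tool's axes as they then stand; what a row does not reach is not made up. A row lasts 1/10 s, in which the tool goes at most 50 mm and 8.59 degrees, less where a joint would pass 70% of its speed; a pose out of reach is approached as far as the arm can. A call with a number of a shift or a turn outside -1 to 1 is refused whole. A call with a gripper value outside its range is refused whole. "gripper" is the gripper's target within -1 to 1 (shut at 1, half-way at 0, fully open at -1), set as the call begins (left out, the last holds). The fingers move at their own pace and stop on an object; "squeeze" is the grip in N (left out, the last holds). Time passes only in rows, so rows that do not move let the fingers close. It gives the time, the measured TCP pose, the force, the opening and the grip force at its end, in the units of the state.
- arm.observe(): the state, without advancing time (a new reading comes with each control period).
- arm.get_image(name): name is "scene" or "top" or "wrist"; returns the picture (480x640x3 uint8, red, green, blue); there is no depth.
- arm.calibration(name): a dict with "K" (3x3 intrinsics, pixels), "T" (4x4, takes a point from camera to world coordinates). Camera axes: x right, y down, z forward; pixel columns grow to the right and rows downward; lengths in m; the calibration is good to about 2 mm. A picture is of the moment at which its call begins: read the wrist's pose just before it. calibration takes no time and is no camera call; for the wrist camera it gives the pose at the moment of the call.
- arm.sign_off(): hands the job in; it is judged then, once.
Trained networks look in the newest picture that a camera, given by its name, has taken for a name from the list of things; names that differ only in an ending like _2 or _b are one class to them, and where a whole thing is asked for, a point or a joint stands for the part that bears it (a point fixed in the world has none). Each returns a list of dicts, best first, with "conf" (0 to 1); they miss things now and then, are a little off and sometimes report something else, mostly with a low value. They report only what shows in the picture. A call takes as long as a camera call. They do not tell look-alikes from the thing itself.
- arm.look_for(camera, query): "point" ([column, row] as shares, 0 to 1, of the picture: columns of its width, rows of its height, amid what is visible of it).
- arm.regions_of(camera, query): "region" (480x640 bool, what is visible of it) and "point" ([column, row] as shares, 0 to 1, of the picture: columns of its width, rows of its height, amid what is visible of it).
- arm.place_of(camera, query): "point" ([column, row] as shares, 0 to 1, of the picture: columns of its width, rows of its height: a listed point, or the origin of a listed thing).
The state is a dict: "clock": time; "joints": joint angles; "dq": joint speeds; "joint_efforts": joint torques, N m; "position": TCP position; "ee_rot": TCP orientation; "force": force on the tool from outside, world axes, zero at the start; "ft_torque": the same for the moment, N m; "width": opening from 0.0 (shut) to 1.0 (fully open); "gripper_force": force on a finger pad.
Only numpy, scipy, OpenCV 4.12 (cv2) and the standard library are available. Lean on these libraries where they do the work, as an engineer would, in place of code of your own. Each camera call takes 0.05 s, during which the arm holds its last target. There are 200 camera calls.

### The job

In the engine workshop, the blue rack of tappets must go down the inspection chute to the far side of the sprung stop gate. Push the gate's yellow arm outwards with one fingertip and keep it held open, with the red blade clear of the rack, while another finger pushes the rack along the chute until the whole rack is past the blade; then let go so the gate swings shut behind it. Push only: do not pick up or tip the rack, do not let the gate bear on it, and leave the valve, oil bottle and socket where they stand.

Things in the scene. Friction and masses are not known exactly. Their poses are not given: they have to be found in the camera images.
- chute: Fixed low chute, steel plate 96 x 350 x 6 mm. Origin: mid-channel at bench height, in line with the shut blade. y axis = direction of travel (rack starts at -y), x axis = towards the gate's side, z up. Floor at z = 6 mm; channel x = -40 to 40 mm between 6 mm thick side rails 26 mm high (slotted for the blade). Entry at y = -180 mm, end stop (28 mm high) at y = 164 mm.
- rack: Loose blue rack, 72 (x) by 66 (y, along the chute) by 50 mm tall, six tappets standing 9 mm out of its top; about 0.45 kg, slides easily. Origin: centre of its underside, on the chute floor; axes parallel to the chute's. Starts with its front 20 to 80 mm short of the blade. Flat rear face (-y side), 6 to 56 mm above the bench. Wholly past the shut blade once its origin is 37 mm beyond the chute's along y.
- gate (a joint): Gate angle, rad: 0 shut, grows as the arm's free end swings outwards (chute's +x), stop at 0.45; vertical hinge. Spring shuts it: 0.6 N m at 0, 0.84 at 0.2, 1.1 at 0.4, damped. At 0.16 the blade just clears the rack; 0.2 or more is safely clear. Pushing the rack against the blade only locks it.
- gate_pad (a point): Red patch on the inner (chute-side) face of the gate's yellow arm near its free end; press it outwards. Shut, it is at x = 52, y = -147, z = 46 mm in the chute's frame. The arm is a straight bar 8 mm thick, 32 to 60 mm above the bench, from the hinge back to y = -185 mm when shut; its smooth inner face, 4 mm nearer the channel than the hinge axis, lets a fingertip slide along it.
- gate_hinge (a point): Hinge axis of the gate, 46 mm above the bench; at x = 56, y = 150 mm in the chute's frame. The knuckle here is 18 mm across and reaches 62 mm above the bench.
- blade (a point): The gate's red stop blade, 8 mm thick, fixed under the arm 150 mm from the hinge; shut, it reaches into the channel to x = 18 mm at y = -4 to 4 mm in the chute's frame. It lies only 16 to 26 mm above the bench, so fingertips kept over 30 mm high pass above it. This point: middle of its free end.
- valve: Bystander: steel engine valve standing on its 34 mm head, 95 mm tall; origin under its centre. Leave alone.
- oil: Bystander: black oil bottle, 48 mm across, 120 mm tall; origin under its centre. Leave alone.
- socket: Bystander: steel socket, 28 mm across, 38 mm tall; origin under its centre. Leave alone.
Mind the look-alikes: they are no part of the job. There is more than one size of the rack; the job needs the middle-sized.

How it is judged:
On the way, in this order (a step that is already met when the one before it is completed fails the run):
1. the gate is held open (0.12 rad or more) by a finger while the rack is still short of it (value of joint gate above 0.12 rad and y of rack in the frame of chute below -0.036 m and contact force between the fingers and gate above 0.3 N), for 0.1 s.
2. the whole rack is past the blade with the gate still held open (value of joint gate above 0.12 rad and y of rack in the frame of chute above 0.037 m), for 0.05 s.
At the end, for the whole second after the job is handed in: The rack stands flat in the channel, at rest, with its origin at least 37 mm past the shut blade (its rear clear of it), and the gate has swung shut behind it (below 0.04 rad) (y of rack in the frame of chute above 0.037 m and x of rack in the frame of chute between -0.008 and 0.008 m and value of joint gate below 0.04 rad and linear speed of rack below 0.02 m/s and height (world z) of rack below 0.01 m and angle between rack's own z axis and vertical below 0.08 rad and angle between the y axis of rack and the y axis of chute, either way round below 0.15 rad); the robot touches nothing.
It fails at once if the rack is lifted (more than 10 mm off the chute floor) (height (world z) of rack above 0.016 m).
It fails at once if the rack is tipped (more than 0.2 rad) (angle between rack's own z axis and vertical above 0.2 rad).
It fails at once if the gate bears on the rack (more than 3 N) (contact force between rack and gate above 3 N).
It fails at once if the valve, oil bottle or socket is moved by more than 15 mm or knocked over (distance of any of valve, oil, socket from where it was at the start of the episode above 0.015 m or angle between any of valve, oil, socket's own z axis and vertical above 0.3 rad).
It also fails if it takes over 38 s, if anything falls off the work surface, if the arm or the gripper's body presses on something with over 40 N, if the wrist force passes 120 N, or if a joint passes its speed limit or range.

## Working session

There is one attempt and no reset: what is moved stays moved. The work goes in short steps, Python scripts to look and compute and a tool call to move; the robot and the scene stay as the last step left them, time stands still between calls to the robot, and variables do not carry over. Pictures are saved under pics/ and viewed, at most 10 in all, crops included, and the job is handed in when it is done.

Besides the shell and the picture viewer there is one more tool, called after "Call:" as name(argument=value, ...) on one line, values as JSON. move_arm: Moves the arm, as the interface text tells. Scaled input: -1 to 1 covers 1000 mm each way for a shift and pi/2 rad each way for a turn. Its arguments: {"type":"object","properties":{"motion":{"type":"array","items":{"type":"object","properties":{"tx":{"type":"number"},"ty":{"type":"number"},"tz":{"type":"number"},"twist":{"type":"number"}}}},"gripper":{"type":"number"},"squeeze":{"type":"number"}},"required":["motion"]}

```bash
mkdir -p pics
python3 - <<'E'
from cell import arm
import cv2,numpy as np
print(arm.observe())
for c in ["scene","top"]:
    im=arm.get_image(c); cv2.imwrite(f"pics/{c}0.png",im[:,:,::-1])
    k=arm.calibration(c); print(c,k["K"].tolist(),np.round(k["T"],4).tolist())
    for q in ["chute","rack","gate_pad","gate_hinge","blade","valve","oil","socket"]:
        print(q,[(np.round(np.array(d["point"])*[640,480],1).tolist(),round(d["conf"],2)) for d in arm.place_of(c,q)[:4]])
E
```

```text
{'clock': 0.0, 'joints': array([-1.36361511,  0.43521207,  0.02494291,  1.57411967, -0.01156419,
        1.13400736, -0.07508813]), 'dq': array([-0.00064177, -0.0004441 , -0.00044031, -0.00029486, -0.00022618,
        0.00142241, -0.00163994]), 'joint_efforts': array([-1.10776659e-04, -6.67859674e+01,  9.85166989e-01, -3.14465618e+01,
       -6.04254333e-02,  4.30703082e-02,  1.75235623e-04]), 'position': array([0.1904211 , 0.59473073, 0.22594269]), 'ee_rot': array([-4.84671231e-01, -3.10389568e+00,  2.51329947e-03]), 'force': array([-0.90859821,  0.57938047,  0.12833144]), 'ft_torque': array([-0.02817246, -0.00672039, -0.02367398]), 'gripper_force': 0.0, 'width': 1.0004269439724451}
scene [[512.7664107862923, 0.0, 327.51592516616313], [0.0, 512.7664107862923, 246.9449965271185], [0.0, 0.0, 1.0]] [[0.5384, 0.6326, -0.5568, 1.0169], [0.8427, -0.4027, 0.3573, -0.294], [0.0018, -0.6616, -0.7499, 0.7115], [0.0, 0.0, 0.0, 1.0]]
chute [([349.9, 248.3], 0.86), ([355.9, 249.7], 0.63)]
rack [([238.6, 367.4], 0.9), ([318.7, 262.8], 0.87), ([227.6, 242.5], 0.87)]
gate_pad [([299.3, 288.7], 0.77), ([433.5, 215.9], 0.57)]
gate_hinge [([433.7, 217.4], 0.68)]
blade [([354.2, 248.0], 0.57), ([348.3, 248.1], 0.48)]
valve [([284.4, 215.4], 0.71), ([334.2, 184.7], 0.49)]
oil [([338.1, 184.7], 0.97), ([347.0, 250.7], 0.34)]
socket [([467.5, 276.8], 0.6)]
top [[533.5652285468242, 0.0, 314.8421173315382], [0.0, 533.5652285468242, 240.2064905998893], [0.0, 0.0, 1.0]] [[-0.0134, -0.9842, 0.1764, 0.3985], [-0.9993, 0.0072, -0.0361, 0.0338], [0.0343, -0.1767, -0.9837, 0.8079], [0.0, 0.0, 0.0, 1.0]]
chute [([263.7, 263.9], 0.64)]
rack [([314.9, 256.8], 0.84), ([442.0, 194.6], 0.83)]
gate_pad [([368.0, 215.2], 0.66)]
gate_hinge [([157.3, 222.6], 0.74), ([363.9, 213.1], 0.3)]
blade [([264.9, 249.2], 0.73)]
valve [([301.4, 360.6], 0.7)]
oil [([212.4, 373.6], 0.81), ([365.8, 212.3], 0.44)]
socket [([179.0, 155.3], 0.79)]
```

View pics/scene0.png

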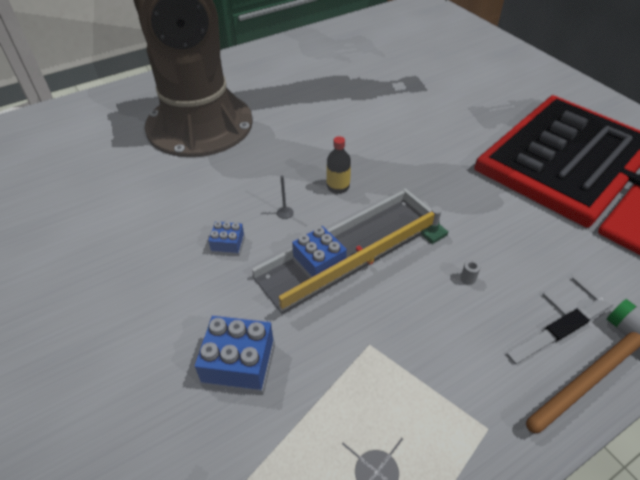

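View pics/top0.png

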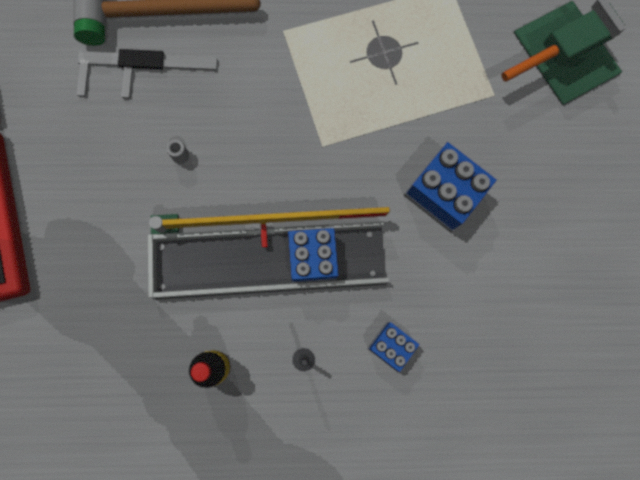

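```bash
cat > h.py <<'E'
import numpy as np
from cell import arm
from scipy.optimize import least_squares
PTS={"chute":(0,0,0),"gate_pad":(52,-147,46),"gate_hinge":(56,150,46),"blade":(18,0,21)}
def proj(c,P):
    k=arm.calibration(c); T=np.linalg.inv(k["T"]); p=T[:3,:3]@P+T[:3,3]; u=k["K"]@p; return u[:2]/u[2]
def ray(c,uv,z):
    k=arm.calibration(c); d=k["T"][:3,:3]@np.linalg.solve(k["K"],[*uv,1]); o=k["T"][:3,3]
    return o+d*(z-o[2])/d[2]
def w(p,x): 
    c,s=np.cos(p[2]),np.sin(p[2]); x=np.array(x)/1000
    return np.array([p[0]+c*x[0]-s*x[1],p[1]+s*x[0]+c*x[1],x[2]])
def inv(p,P):
    c,s=np.cos(p[2]),np.sin(p[2]); d=np.array(P)[:2]-p[:2]
    return np.array([c*d[0]+s*d[1],-s*d[0]+c*d[1]])*1000
def fit(obs,p0):
    f=lambda p:np.concatenate([proj(c,w(p,x))-uv for c,x,uv in obs])
    r=least_squares(f,p0,loss="soft_l1",f_scale=2); return r.x,f(r.x).reshape(-1,2)
E
python3 - <<'E'
from h import *
np.set_printoptions(precision=4,suppress=True)
S=[("scene",PTS["chute"],(349.9,248.3)),("scene",PTS["gate_pad"],(299.3,288.7)),("scene",PTS["gate_hinge"],(433.7,217.4)),("scene",PTS["blade"],(354.2,248)),
("top",PTS["chute"],(263.7,263.9)),("top",PTS["gate_pad"],(368,215.2)),("top",PTS["gate_hinge"],(157.3,222.6)),("top",PTS["blade"],(264.9,249.2)),
# by eye corners: rail tops ends
("top",(-46,-180,26),(388,280)),("top",(-46,164,28),(152,296)),("scene",(-46,-180,26),(254,269))]
p,r=fit(S,[.4,.1,0]); print(p,r)
for c,uv in [("scene",(318.7,262.8)),("top",(314.9,256.8))]: print("rack",inv(p,ray(c,uv,.006)))
for n,c,uv in [("valve","top",(301.4,360.6)),("oil","top",(212.4,373.6)),("socket","top",(179,155.3)),("valve","scene",(284.4,215.4)),("oil","scene",(338.1,184.7)),("socket","scene",(467.5,276.8))]: print(n,inv(p,ray(c,uv,0)))
s=arm.observe()
from scipy.spatial.transform import Rotation as R
print(R.from_rotvec(s["ee_rot"]).as_matrix(), inv(p,s["position"]))
E
```

```text
[0.513  0.0791 0.0537] [[ 0.2942 -0.4085]
 [-0.9799 -0.1797]
 [ 0.912  -3.1217]
 [ 2.4749 -1.702 ]
 [ 2.256  -3.782 ]
 [-5.3956 -0.6472]
 [ 0.9463  1.1357]
 [-0.3468 -2.9893]
 [ 0.6255  0.9406]
 [ 0.7442 -0.0781]
 [-2.6288 -1.7368]]
rack [ -0.4419 -70.6416]
rack [ -0.4035 -74.5803]
valve [-152.9608  -44.5148]
oil [-162.57     86.5844]
socket [174.385  127.4642]
valve [-142.1871  -53.3767]
oil [-153.295    85.3887]
socket [174.0907 126.958 ]
[[-0.9524  0.3049  0.    ]
 [ 0.3049  0.9524  0.0001]
 [ 0.      0.0001 -1.    ]] [-294.3039  532.6907]
```

Call:
move_arm(motion=[{"twist":0.0853},{"twist":0.0853},{"twist":0.0853},{"twist":0.0853},{"twist":0.0853},{"twist":0.0853},{"twist":0.0853},{"twist":0.0853},{"twist":0.0856},{"tx":-0.04},{"tx":-0.04,"ty":0.02},{"tx":-0.04,"ty":0.02}], gripper=-0.74, squeeze=50)

```text
invalid input
```

Call:
move_arm(motion=[{"tx":-0.045,"ty":0.02},{"tx":-0.045,"ty":0.02},{"tx":-0.045,"ty":0.02},{"tx":-0.045,"ty":0.02},{"tx":-0.045,"ty":0.02},{"tx":-0.045,"ty":0.02},{"tx":-0.045,"ty":0.02},{"tx":-0.045,"ty":0.02},{"tx":-0.045,"ty":0.02},{"tx":-0.045,"ty":0.02},{"tx":-0.045,"ty":0.02},{"tx":-0.045,"ty":0.016}])

```text
invalid input
```

```bash
cat > st.py <<'E'
from h import *
from scipy.spatial.transform import Rotation as R
P=np.array([.513,.0791,.0537])
def st():
    s=arm.observe(); M=R.from_rotvec(s["ee_rot"]).as_matrix()
    print("t",s["clock"],"chute mm",inv(P,s["position"]).round(1),"z",round(s["position"][2]*1000,1),"yaw err",round(np.arctan2(M[1,1],M[0,1])-P[2],4),"tilt",M[:2,2].round(4),"F",s["force"].round(1),"open",s["width"]*92,"dq",abs(s["dq"]).max().round(3))
if __name__=="__main__": st()
E
python3 st.py
```

```text
t 0.9 chute mm [-294.3  532.7] z 226.8 yaw err 1.2072 tilt [0.     0.0001] F [-1.1  1.   1. ] open 91.7709682789151 dq 0.003
```

Call:
move_arm(motion=[{"tx":0,"ty":0,"tz":0,"twist":0.0853},{"tx":0,"ty":0,"tz":0,"twist":0.0853},{"tx":0,"ty":0,"tz":0,"twist":0.0853},{"tx":0,"ty":0,"tz":0,"twist":0.0853},{"tx":0,"ty":0,"tz":0,"twist":0.0853},{"tx":0,"ty":0,"tz":0,"twist":0.0853},{"tx":0,"ty":0,"tz":0,"twist":0.0853},{"tx":0,"ty":0,"tz":0,"twist":0.0853},{"tx":0,"ty":0,"tz":0,"twist":0.0856},{"tx":-0.04,"ty":0,"tz":0,"twist":0},{"tx":-0.04,"ty":0.02,"tz":0,"twist":0},{"tx":-0.04,"ty":0.02,"tz":0,"twist":0}], gripper=-0.74, squeeze=50)

```text
clock: 2.1
position: [0.2369, 0.4765, 0.2266]
ee_rot: [2.158, 2.283, 0.0]
force: [1.5, 0.2, 0.8]
width: 0.869
gripper_force: 0.0
```

```bash
python3 st.py
```

```text
t 2.1 chute mm [-254.4  411.7] z 226.6 yaw err 0.0028 tilt [0.0001 0.    ] F [1.5 0.2 0.8] open 79.96160296027217 dq 0.609
```

Call:
move_arm(motion=[{"tx":-0.045,"ty":0.0197,"tz":0,"twist":0},{"tx":-0.045,"ty":0.0197,"tz":0,"twist":0},{"tx":-0.045,"ty":0.0197,"tz":0,"twist":0},{"tx":-0.045,"ty":0.0197,"tz":0,"twist":0},{"tx":-0.045,"ty":0.0197,"tz":0,"twist":0},{"tx":-0.045,"ty":0.0197,"tz":0,"twist":0},{"tx":-0.045,"ty":0.0197,"tz":0,"twist":0},{"tx":-0.045,"ty":0.0197,"tz":0,"twist":0},{"tx":-0.045,"ty":0.0197,"tz":0,"twist":0},{"tx":-0.045,"ty":0.0197,"tz":0,"twist":0},{"tx":-0.045,"ty":0.0197,"tz":0,"twist":0},{"tx":-0.047,"ty":0.0197,"tz":0,"twist":0}])

```text
clock: 3.3
position: [0.503, -0.0514, 0.227]
ee_rot: [2.159, 2.282, 0.002]
force: [0.6, 0.2, 0.8]
width: 0.872
gripper_force: 0.0
```

Run:
```python
from st import *
import cv2
st()
im=arm.get_image("wrist"); cv2.imwrite("pics/w1.png",im[:,:,::-1])
print(arm.calibration("wrist")["T"].round(3).tolist())
for q in PTS|{"rack":0}: print(q,[((np.array(d["point"])*[640,480]).round(1).tolist(),round(d["conf"],2),inv(P,ray("wrist",np.array(d["point"])*[640,480],(PTS.get(q,(0,0,6))[2])/1000)).round(1).tolist()) for d in arm.place_of("wrist",q)[:3]])
st()
```

```text
t 3.3 chute mm [ -17.  -129.8] z 227.0 yaw err 0.0018 tilt [0.001  0.0006] F [0.6 0.2 0.8] open 80.25794642056505 dq 1.303
[[0.999, 0.043, 0.019, 0.502], [0.047, -0.951, -0.306, 0.022], [0.005, 0.307, -0.952, 0.386], [0.0, 0.0, 0.0, 1.0]]
chute [([333.8, 58.6], 0.59, [1.9, -8.4])]
gate_pad [([391.1, 224.2], 0.66, [52.0, -150.1])]
gate_hinge []
blade [([354.0, 52.9], 0.73, [14.9, 2.5])]
rack [([338.8, 135.4], 0.89, [3.5, -66.7]), ([199.8, 240.7], 0.81, [-139.6, -173.6]), ([411.7, 327.1], 0.73, [89.3, -275.7])]
t 3.6 chute mm [ -18. -127.] z 226.5 yaw err 0.0021 tilt [-0.0006  0.0007] F [0.2 0.5 0.2] open 80.13543936603858 dq 0.02
```

View pics/w1.png

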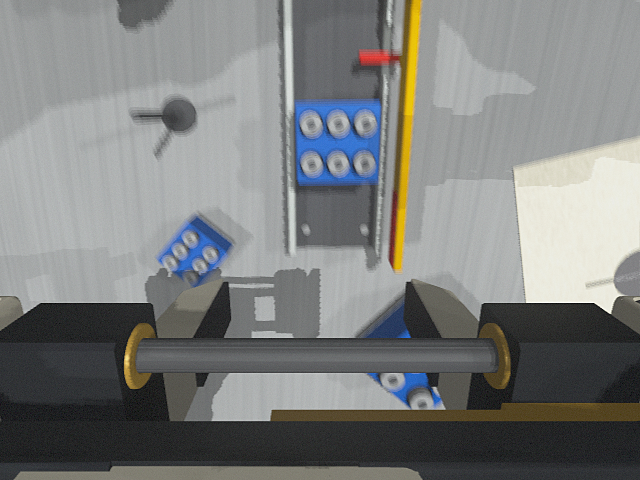

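Wrist view: rack rear top edge at row ≈184, front at 101; entry at row ≈252, arm inner face near columns 391–400, fingers clear of all.

Run:
```python
from st import *
for n,uv,z in [("rear top L",(297,184),.056),("rear top R",(379,184),.056),("front",(338,101),.056),("railend in R",(376,255),.026),("rail end L",(290,255),.026),("arm tip inner top",(392,268),.060)]:
    print(n,inv(P,ray("wrist",uv,z)).round(1))
```

```text
rear top L [ -34.7 -104.8]
rear top R [  36.3 -104.7]
front [ -0.4 -36.8]
railend in R [  41.8 -181.6]
rail end L [ -44.3 -181.8]
arm tip inner top [  51.4 -181.5]
```

Call:
move_arm(motion=[{"tx":0,"ty":0,"tz":0.03,"twist":0},{"tx":0,"ty":0,"tz":0.04,"twist":0},{"tx":0,"ty":0,"tz":0.04,"twist":0},{"tx":0,"ty":0,"tz":0.035,"twist":0},{"tx":0,"ty":0,"tz":0.025,"twist":0},{"tx":0,"ty":0,"tz":0.015,"twist":0},{"tx":0,"ty":0,"tz":0.003,"twist":0},{"tx":0,"ty":0,"tz":0,"twist":0},{"tx":0,"ty":0,"tz":0,"twist":0}])

```text
clock: 4.5
position: [0.5028, -0.0491, 0.0396]
ee_rot: [2.158, 2.282, 0.002]
force: [-0.1, -0.5, 0.1]
width: 0.872
gripper_force: 0.0
```

Run:
```python
from st import *
import cv2
st()
cv2.imwrite("pics/s2.png",cv2.resize(arm.get_image("scene")[150:350,200:480,::-1],None,fx=2.5,fy=2.5))
```

```text
t 4.5 chute mm [ -17.  -127.4] z 39.6 yaw err 0.0021 tilt [0.0014 0.0005] F [-0.1 -0.5  0.1] open 80.21361413335639 dq 0.006
```

View pics/s2.png

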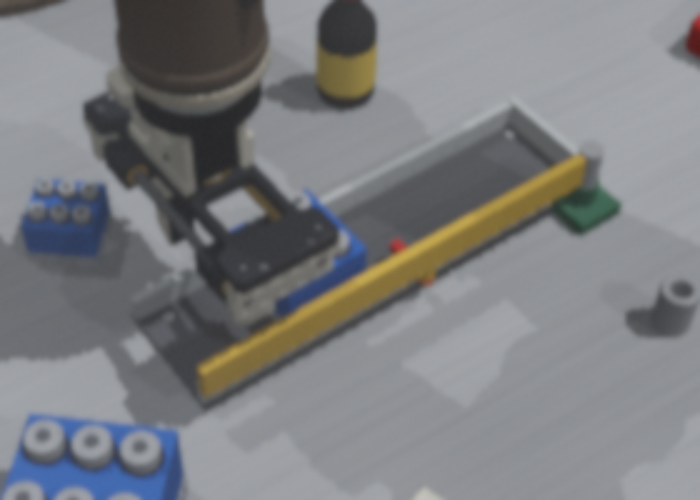

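Call:
move_arm(motion=[{"tx":0,"ty":0.005,"tz":0,"twist":0},{"tx":0,"ty":0.006,"tz":0,"twist":0},{"tx":0,"ty":0.006,"tz":0,"twist":0},{"tx":0,"ty":0.007,"tz":0,"twist":0},{"tx":0,"ty":0.007,"tz":0,"twist":0},{"tx":0,"ty":0.007,"tz":0,"twist":0},{"tx":0,"ty":0.007,"tz":0,"twist":0},{"tx":0,"ty":0.007,"tz":0,"twist":0},{"tx":0,"ty":0.007,"tz":0,"twist":0},{"tx":0,"ty":0.005,"tz":0,"twist":0},{"tx":0,"ty":0.003,"tz":0,"twist":0},{"tx":0,"ty":0,"tz":0,"twist":0}])

```text
clock: 5.75
position: [0.5694, -0.0463, 0.0386]
ee_rot: [2.16, 2.281, -0.0]
force: [-4.1, 0.8, 0.1]
width: 0.872
gripper_force: 1.5
```

Run:
```python
from st import *
import cv2
st()
cv2.imwrite("pics/s3.png",cv2.resize(arm.get_image("scene")[150:350,200:480,::-1],None,fx=2.5,fy=2.5))
cv2.imwrite("pics/w3.png",arm.get_image("wrist")[:,:,::-1])
```

```text
t 5.75 chute mm [  49.6 -128.2] z 38.6 yaw err 0.0008 tilt [-0.     -0.0002] F [-4.1  0.8  0.1] open 80.23662234696627 dq 0.016
```

View pics/s3.png

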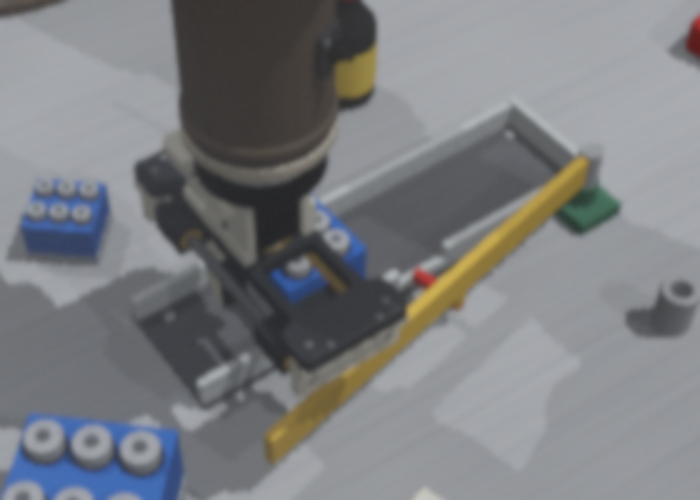

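View pics/w3.png

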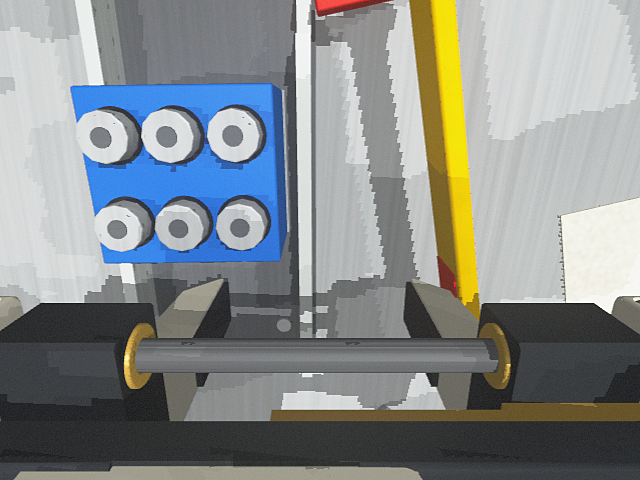

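Call:
move_arm(motion=[{"tx":0.004,"ty":0,"tz":0,"twist":0},{"tx":0.005,"ty":0,"tz":0,"twist":0},{"tx":0.005,"ty":0,"tz":0,"twist":0},{"tx":0.005,"ty":0,"tz":0,"twist":0},{"tx":0.006,"ty":0,"tz":0,"twist":0},{"tx":0.007,"ty":0,"tz":0,"twist":0},{"tx":0.007,"ty":0,"tz":0,"twist":0},{"tx":0.007,"ty":0,"tz":0,"twist":0},{"tx":0.007,"ty":0,"tz":0,"twist":0},{"tx":0.006,"ty":0,"tz":0,"twist":0},{"tx":0.004,"ty":0,"tz":0,"twist":0},{"tx":0,"ty":0,"tz":0,"twist":0}])

```text
clock: 7.05
position: [0.5654, 0.0172, 0.0388]
ee_rot: [-2.16, -2.282, 0.0]
force: [-3.4, -2.7, 1.8]
width: 0.874
gripper_force: 2.2
```

Run:
```python
from st import *
import cv2
st()
cv2.imwrite("pics/w4.png",arm.get_image("wrist")[:,:,::-1])
```

```text
t 7.05 chute mm [ 49.  -64.6] z 38.8 yaw err 0.0013 tilt [-0.0002 -0.0002] F [-3.4 -2.7  1.8] open 80.39950785279844 dq 0.008
```

View pics/w4.png

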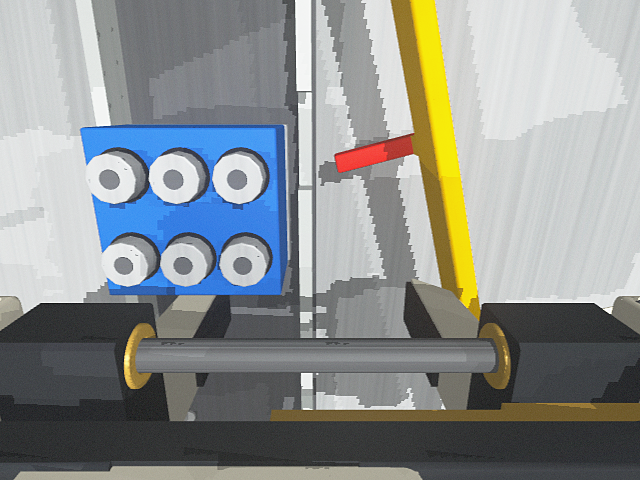

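The rack is square against the left finger and moving; the blade (335–415, 155) is well clear of it.

Call:
move_arm(motion=[{"tx":0.004,"ty":0,"tz":0,"twist":0},{"tx":0.006,"ty":0,"tz":0,"twist":0},{"tx":0.007,"ty":-0.001,"tz":0,"twist":0},{"tx":0.008,"ty":-0.001,"tz":0,"twist":0},{"tx":0.008,"ty":-0.001,"tz":0,"twist":0},{"tx":0.008,"ty":-0.001,"tz":0,"twist":0},{"tx":0.008,"ty":-0.001,"tz":0,"twist":0},{"tx":0.008,"ty":-0.001,"tz":0,"twist":0},{"tx":0.008,"ty":0,"tz":0,"twist":0},{"tx":0.007,"ty":0,"tz":0,"twist":0},{"tx":0.004,"ty":0,"tz":0,"twist":0},{"tx":0,"ty":0,"tz":0,"twist":0}])

```text
clock: 8.3
position: [0.5546, 0.0916, 0.0385]
ee_rot: [-2.161, -2.28, 0.003]
force: [-5.3, -6.3, 3.0]
width: 0.87
gripper_force: 3.8
```

Run:
```python
from st import *
import cv2
st()
cv2.imwrite("pics/w5.png",arm.get_image("wrist")[:,:,::-1])
```

```text
t 8.3 chute mm [42.2 10.3] z 38.5 yaw err 0.0001 tilt [-0.0016 -0.0013] F [-5.3 -6.3  3. ] open 80.05644664262871 dq 0.008
```

View pics/w5.png

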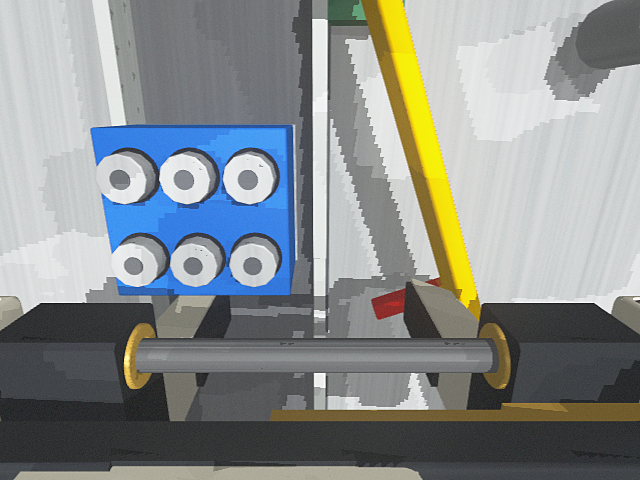

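Call:
move_arm(motion=[{"tx":-0.006,"ty":0,"tz":0,"twist":0},{"tx":-0.008,"ty":0,"tz":0,"twist":0},{"tx":-0.006,"ty":-0.003,"tz":0,"twist":0},{"tx":0,"ty":-0.007,"tz":0,"twist":0},{"tx":0,"ty":-0.008,"tz":0,"twist":0},{"tx":0,"ty":-0.008,"tz":0,"twist":0},{"tx":0,"ty":-0.008,"tz":0,"twist":0},{"tx":0,"ty":-0.008,"tz":0,"twist":0},{"tx":0,"ty":-0.008,"tz":0,"twist":0},{"tx":0,"ty":-0.008,"tz":0,"twist":0},{"tx":0,"ty":-0.004,"tz":0,"twist":0},{"tx":0,"ty":0,"tz":0,"twist":0}])

```text
clock: 9.55
position: [0.4948, 0.0695, 0.039]
ee_rot: [2.159, 2.282, 0.002]
force: [0.4, -0.3, 0.4]
width: 0.868
gripper_force: 0.0
```

Call:
move_arm(motion=[{"tx":0,"ty":0,"tz":-0.01,"twist":0},{"tx":0,"ty":0,"tz":-0.03,"twist":0},{"tx":0,"ty":0,"tz":-0.04,"twist":0},{"tx":0,"ty":0,"tz":-0.04,"twist":0},{"tx":-0.02,"ty":0,"tz":-0.04,"twist":0},{"tx":-0.04,"ty":0,"tz":-0.02,"twist":0},{"tx":-0.04,"ty":0,"tz":0,"twist":0},{"tx":-0.03,"ty":0,"tz":0,"twist":0},{"tx":0,"ty":0,"tz":0,"twist":0},{"tx":0,"ty":0,"tz":0,"twist":0}])

```text
clock: 10.55
position: [0.5021, -0.0615, 0.2194]
ee_rot: [2.162, 2.278, 0.001]
force: [-0.4, 0.5, 0.3]
width: 0.873
gripper_force: 0.0
```

Run:
```python
from st import *
import cv2
st()
cv2.imwrite("pics/w6.png",arm.get_image("wrist")[:,:,::-1])
for q in PTS|{"rack":0}: print(q,[((np.array(d["point"])*[640,480]).round(1).tolist(),round(d["conf"],2),inv(P,ray("wrist",np.array(d["point"])*[640,480],(PTS.get(q,(0,0,6))[2])/1000)).round(1).tolist()) for d in arm.place_of("wrist",q)[:3]])
```

```text
t 10.55 chute mm [ -18.4 -139.8] z 219.4 yaw err -0.0013 tilt [0.0009 0.0001] F [-0.4  0.5  0.3] open 80.34802030143813 dq 0.027
chute [([334.7, 45.2], 0.78, [-2.0, 0.4])]
gate_pad [([397.4, 215.3], 0.66, [54.1, -144.1])]
gate_hinge []
blade [([358.1, 41.5], 0.65, [16.5, 0.2])]
rack [([419.1, 323.2], 0.88, [94.4, -277.3]), ([196.3, 233.3], 0.8, [-140.4, -174.3])]
```

View pics/w6.png

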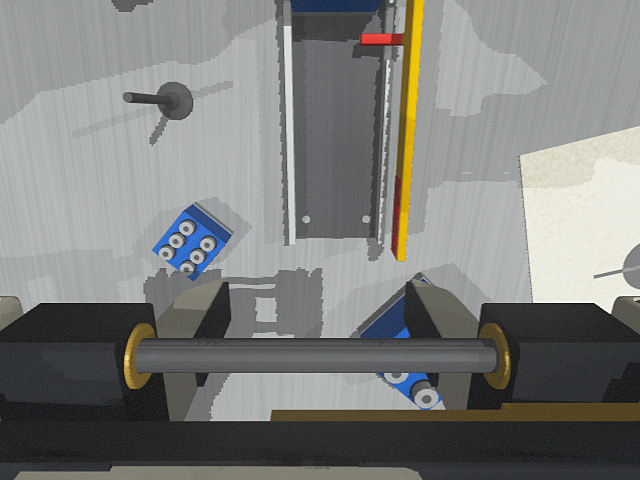

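The gate is shut, with the blade at (380, 40). The rack stands square beyond it, and the robot is clear.

```bash
python3 -c "
from st import *
print(inv(P,ray('wrist',(338,12),.006)))
print(arm.sign_off())"
```

```text
[-0.13128918 25.30418995]
the job is handed in; nothing more can be done
None
```

The job is handed in: the rack is fully past the blade (its rear about 20 mm beyond it) and square in the channel, the gate has swung shut behind it, and the robot is touching nothing.

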